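# Read out the button loggers of a transport-box logger bar with the touch wand

### The arm

A 6-joint arm with a two-finger parallel gripper is mounted at the origin on a cart in front of the work surface, level with it; the furniture and walls round the work are solid. World frame = base frame: x ahead of the robot, y to its left, z up, the work surface at z = 0. Lengths are in m, angles in rad, forces in N, time in s.
With the tool pointing down it reaches from about 0.275 to 0.85 m from the base axis. Payload 19 kg.
Tool frame: the origin (TCP) lies at the very end of the fingers, on their centre line; the grasp point (between the pads) lies 19 mm behind it; z points along the fingers, y is the line along which they close (so a half turn about z gives the same grasp; the last joint's range is limited). The gripper opens to 85 mm and grips with 20 to 120 N. Pads are 22 mm wide; open, the fingers measure 114 mm over their backs; the gripper's body (76 mm by 85 mm) begins 54 mm behind the grasp point. The pads swing forward as they close: fully open they stand 13 mm farther back than shut.
Start: joints at [-1.402, 0.15, 1.437, -0, 1.554, -0.134], TCP at [0.171, -0.549, 0.231] pointing down, gripper open.
Joint ranges: [-2.8, 2.8], [-0.68, 2.1], [0.12, 2.68], [-1.39, 4.53], [0.16, 2.79], [-2.81, 2.81]. Speed limits (rad/s): [1.89, 1.89, 2.22, 3.01, 3.01, 3.01].

### API

Orientations are given as a 3x3 rotation matrix whose columns are the frame's x, y, z axes.
In Python, from cell import readout, optics, workorder, finder gives the robot as it stands. The module is installed in compiled form; this text tells all that it offers.
- The arm moves only by the tool carry_out, never from a script. Its argument "targets" is text: rows parted by semicolons, each of 4 numbers parted by spaces: the shift along the tool's x, y, z each as a share of 100 mm, from -1 to 1, then the turn about the tool's z as a share of 180 degrees, from -1 to 1. A call has 1 to 10 rows; each row shifts and turns the commanded pose from where the row before left it, along the tool's axes as they then stand; what a row does not reach is not made up. A row lasts 1/8 s, in which the tool goes at most 62.5 mm and 10.7 degrees, less where a joint would pass 70% of its speed; a pose out of reach is approached as far as the arm can. A call with a number of a shift or a turn outside -1 to 1 is refused whole. A call with a gripper value outside its range is refused whole. "jaw" is the closure in counts, from 0 (fully open) to 255 (shut), set as the call begins (left out, the last holds). The fingers move at their own pace and stop on an object; "newtons" is the grip in N (left out, the last holds). Time passes only in rows, so rows that do not move let the fingers close. It gives the time, the measured TCP pose, the force, the opening and the grip force at its end, in the units of the state.
- readout.sense(): the state, without advancing time (a new reading comes with each control period).
- optics.capture(name): name is "side" or "top" or "wrist"; returns the picture (384x512x3 uint8, red, green, blue); there is no depth.
- optics.camera_info(name): a dict with "vfov" (degrees; the focal length in pixels is half the picture's height over the tangent of half this angle, whatever the lens; pixels are square), "cx", "cy" (the principal point, pixels), "dist" ([k1, k2, p1, p2, k3] as OpenCV has them; the pictures are not rectified), "eye" and "attitude" of the camera in the world. Camera axes: x right, y down, z forward; pixel columns grow to the right and rows downward; lengths in m; the calibration is good to about 2 mm. A picture is of the moment at which its call begins: read the wrist's pose just before it. camera_info takes no time and is no camera call; for the wrist camera it gives the pose at the moment of the call.
- workorder.finish_job(): hands the job in; it is judged then, once.
Trained networks look in the newest picture that a camera, given by its name, has taken for a name from the list of things; names that differ only in an ending like _2 or _b are one class to them, and where a whole thing is asked for, a point or a joint stands for the part that bears it (a point fixed in the world has none). Each returns a list of dicts, best first, with "p" (0 to 1); they miss things now and then, are a little off and sometimes report something else, mostly with a low value. They report only what shows in the picture. A call takes as long as a camera call. They do not tell look-alikes from the thing itself.
- finder.outline_of(target, camera): "pixels" (384x512 bool, what is visible of it) and "pixel" ([row, column] in pixels, amid what is visible of it).
- finder.place_of(target, camera): "pixel" ([row, column] in pixels: a listed point, or the origin of a listed thing).
The state is a dict: "t": time; "qpos": joint angles; "joint_vel": joint speeds; "joint_efforts": joint torques, N m; "tool_pos": TCP position; "eef_rot": TCP orientation; "ft_force": force on the tool from outside, world axes, zero at the start; "ft_torque": the same for the moment, N m; "grip_width": finger opening in m; "finger_force": force on a finger pad.
Only numpy, scipy, OpenCV 4.12 (cv2) and the standard library are available. Lean on these libraries where they do the work, as an engineer would, in place of code of your own. Each camera call takes 0.05 s, during which the arm holds its last target. There are 200 camera calls.

### The job

Read out the three temperature loggers on the logger bar. First push the bar's free end so that the bar swings about the post and snaps in past the sprung roller, lying along both contact studs of the cradle; then take the reading wand from its stand, hold it upright and touch its sprung tip to the middle of each logger in turn, starting next to the post and going outwards, each time pressing gently until the tip has gone about half-way in and staying there for a second. Stand the wand back in its stand, leave the bar in line and do not disturb the bottle, carton and vial.

Things in the scene. Friction and masses are not known exactly. Their poses are not given: they have to be found in the camera images.
- cradle: Grey read-out cradle, fixed: plate 316 x 120 mm, its top 10 mm above the worktop. Origin at worktop height, midway along the bar's place; z up, y along the plate towards the post, x away from the robot towards the contact rail. The plate spans x -85 to +35 mm and y -170 to +146 mm; the post is at x 0, y +125 mm.
- post (a point): Middle of the top of the cradle's upright steel post, 12 mm thick, 34 mm above the worktop.
- rail (a point): Point midway between the cradle's two brass contact studs, at the cradle's x +15.5 mm, where the bar's back edge lies when in line. The studs are 80 mm to either side along y. The rail that carries them, along the back of the plate, is 33 mm high over the worktop, its face 4.5 mm behind the studs.
- roller_rest (a point): Where the sprung steel roller rests: 10 mm across, upright axis, 13 to 20 mm above the worktop, at the plate's end away from the post (cradle x -9, y -126 mm). It is sprung towards the post and gives way by up to 7 mm with 4 to 11 N. Its housing begins 12 mm beyond it, is 36 mm wide (cradle x -30 to +6 mm), 30 mm long and 29 mm high over the worktop.
- logger_bar: Loose flat aluminium bar, 30 mm wide, 12 mm thick, 0.25 kg, on the plate. Origin: underside, middle of the fork at one end; z up; it runs along its -y to a round nose (tip at y -250 mm). The fork's slot, 13 mm wide and open at the end, straddles the post. It starts swung 0.18 to 0.36 rad towards the robot; in line, its axes are the cradle's, its origin is at the post and the roller bears on the front of its nose.
- bar_free_end (a point): Centre of the bar's round nose (radius 15 mm), 235 mm from the fork's centre, half-way up its thickness. The bar's front edge (towards the robot) is a plain upright face, 15 mm from its middle line. Pushing the nose past the roller takes about 5 to 12 N at the free end.
- logger_1 (a point): Middle of the seat of the logger next to the post, on the bar's top face, 50 mm from the fork's centre. The logger is a round flat-topped steel can, 16 mm across, held by friction in a black rubber grommet 25 mm across (1.4 mm high). Its top stands 2 to 10 mm above this point; how far differs for each logger and is not known beforehand. It holds against about 20 N; a harder push shoves it down.
- logger_2 (a point): Same for the logger in the middle, 120 mm from the fork's centre.
- logger_3 (a point): Same for the logger next to the free end, 190 mm from the fork's centre.
- wand_stand: Round stand, fixed: base 68 mm across and 9 mm high, column about 40 mm across and 75 mm high, with an upright hole 22 mm wide and 64 mm deep. Origin at the middle of the underside.
- stand_mouth (a point): Middle of the hole's mouth at the stand's top, 75 mm above the worktop.
- wand: Reading wand, loose, 0.1 kg, 160 mm long, standing upright in the stand. Origin at the end of its tip (tip free), z up along the wand. White round handle, 26 mm across, from 72 to 160 mm above the tip's end; a flange 30 mm across, its underside 62 mm above the tip's end, rests on the stand's top; below it a steel stem 13 mm across.
- wand_grip (a point): Middle of the wand's handle: 115 mm above the end of the tip, on its axis; 53 mm above the stand's mouth when the wand stands in it.
- wand_tip (a point): End of the wand's sprung tip, a flat brass pin 8 mm across that slides up into the stem by at most 3 mm: it begins to move at 0.7 N, is half-way in at about 6 N and fully in at 11 N. A logger is read with more than 4 N; more than 14 N is too hard.
- reagent_bottle: Bystander: small white bottle with a purple cap, 34 x 34 x 70 mm, origin at its foot.
- reagent_carton: Bystander: white carton, 55 x 105 x 38 mm, origin under its middle.
- white_vial: Bystander: small white dropper vial, 23 x 23 x 57 mm, origin at its foot.
Not all that is in view belongs to the job. There is more than one size of the wand; the job needs the middle-sized.

How it is judged:
By the outcome, as a careful person would: the job done as asked, in the order asked, and still so for the second after the job is handed in, with the robot touching nothing.
It also fails if it takes over 72 s, if anything falls off the work surface, if the arm or the gripper's body presses on something with over 40 N, if the wrist force passes 120 N, or if a joint passes its speed limit or range.

## Working session

There is one attempt and no reset: what is moved stays moved. The work goes in short steps, Python scripts to look and compute and a tool call to move; the robot and the scene stay as the last step left them, time stands still between calls to the robot, and variables do not carry over. Pictures are saved under pics/ and viewed, at most 13 in all, crops included, and the job is handed in when it is done.

Besides the shell and the picture viewer there is one more tool, called after "Call:" as name(argument=value, ...) on one line, values as JSON. carry_out: Moves the arm, as the interface text tells. Shift numbers are shares of 100 mm and turn numbers shares of 180 degrees, none past 1 either way. Its arguments: {"type":"object","properties":{"targets":{"type":"string"},"jaw":{"type":"number"},"newtons":{"type":"number"}},"required":["targets"]}

```bash
mkdir -p pics; cat > h.py <<'E'
import numpy as np, cv2
from cell import readout, optics, workorder, finder
def cam(n):
    i=optics.camera_info(n); f=192/np.tan(np.radians(i['vfov'])/2)
    return np.array([[f,0,i['cx']],[0,f,i['cy']],[0,0,1.]]),np.array(i['dist'],float),np.array(i['eye'],float),np.array(i['attitude'],float)
def ray(n,px):
    K,d,e,R=cam(n); p=cv2.undistortPoints(np.array([[[px[1],px[0]]]],float),K,d)[0,0]
    v=R@np.array([p[0],p[1],1]); return e,v/np.linalg.norm(v)
def onz(n,px,z):
    e,v=ray(n,px); return e+v*(z-e[2])/v[2]
def proj(n,P):
    K,d,e,R=cam(n); q=cv2.projectPoints((np.atleast_2d(P)-e)@R,np.zeros(3),np.zeros(3),K,d)[0][:,0]; return q[:,::-1]
def tri(*obs):
    A=np.zeros((3,3));b=np.zeros(3)
    for e,v in obs:
        M=np.eye(3)-np.outer(v,v);A+=M;b+=M@e
    return np.linalg.solve(A,b)
def snap(n,name=None):
    im=optics.capture(n)
    if name: cv2.imwrite('pics/'+name,im[:,:,::-1])
    return im
E
python3 - <<'E'
from h import *
np.set_printoptions(precision=4,suppress=True)
a=snap('side');b=snap('top')
cv2.imwrite('pics/s.png',cv2.resize(a[:,:,::-1],(800,600)));cv2.imwrite('pics/t.png',cv2.resize(b[:,:,::-1],(800,600)))
Z=dict(post=.034,rail=.016,roller_rest=.0165,logger_bar=.01,bar_free_end=.016,logger_1=.022,stand_mouth=.075,wand_grip=.128,wand=.013,reagent_bottle=0,reagent_carton=0,white_vial=0)
for c in('side','top'):
    print(c,cam(c)[2])
    for k,z in Z.items():
        for r in finder.place_of(k,c)[:4]: print(k,round(r['p'],2),np.array(r['pixel']),onz(c,r['pixel'],z))
print(readout.sense())
E
```

```text
side [0.3657 0.9632 0.6505]
post 0.66 [257.  227.9] [0.6004 0.1702 0.034 ]
post 0.56 [250.8 227.6] [0.6076 0.1448 0.034 ]
rail 0.98 [230.6 241.6] [0.599  0.0208 0.016 ]
rail 0.64 [260.1 227.5] [0.6051 0.1599 0.016 ]
roller_rest 0.64 [209.5 262. ] [ 0.562  -0.1037  0.0165]
logger_bar 0.86 [260.4 228.9] [0.6035 0.1529 0.01  ]
logger_bar 0.31 [233.9 241.2] [0.5986 0.0286 0.01  ]
logger_bar 0.22 [241.8 240.9] [0.591  0.0668 0.01  ]
bar_free_end 0.74 [253.4 231.3] [0.6023 0.1306 0.016 ]
bar_free_end 0.56 [220.2 281.8] [ 0.4936 -0.0516  0.016 ]
logger_1 0.91 [235.6 256.1] [0.5519 0.0481 0.022 ]
logger_1 0.87 [223.5 273.7] [ 0.5132 -0.0207  0.022 ]
logger_1 0.73 [244.5 240.6] [0.5849 0.096  0.022 ]
stand_mouth 0.52 [161.8 289.5] [ 0.5053 -0.3466  0.075 ]
wand_grip 0.74 [151.3 291.2] [ 0.4967 -0.315   0.128 ]
wand_grip 0.7 [163.1 258.4] [ 0.5891 -0.2021  0.128 ]
wand_grip 0.62 [135.3 291.7] [ 0.5121 -0.4727  0.128 ]
wand 0.65 [184.4 257.9] [ 0.607  -0.2778  0.013 ]
wand 0.63 [285.9 312.8] [0.3848 0.2213 0.013 ]
reagent_bottle 0.48 [185.6 237.4] [ 0.6821 -0.2834  0.    ]
reagent_carton 0.75 [
[... 1274 characters left out ...]
8] [0.5913 0.1119 0.    ]
white_vial 0.52 [251.  163.7] [0.3847 0.2168 0.    ]
white_vial 0.41 [161.3 299. ] [ 0.716  -0.1171  0.    ]
{'t': 1.3, 'qpos': array([-1.402 ,  0.1505,  1.4374,  0.    ,  1.5538, -0.134 ]), 'joint_vel': array([-0.0012, -0.0013, -0.0012, -0.0015,  0.0001,  0.0019]), 'joint_efforts': array([  0.0012, -71.2795, -57.1042,   0.    ,   0.0017,   0.0001]), 'tool_pos': array([ 0.1714, -0.5488,  0.2313]), 'eef_rot': array([[ 0.9545,  0.2982,  0.    ],
       [ 0.2982, -0.9545,  0.0001],
       [ 0.    , -0.0001, -1.    ]]), 'ft_force': array([-0.4363,  0.1496,  0.2669]), 'ft_torque': array([ 0.0368,  0.0068, -0.0092]), 'finger_force': 0.0, 'grip_width': 0.08555987690764384}
```

View pics/s.png

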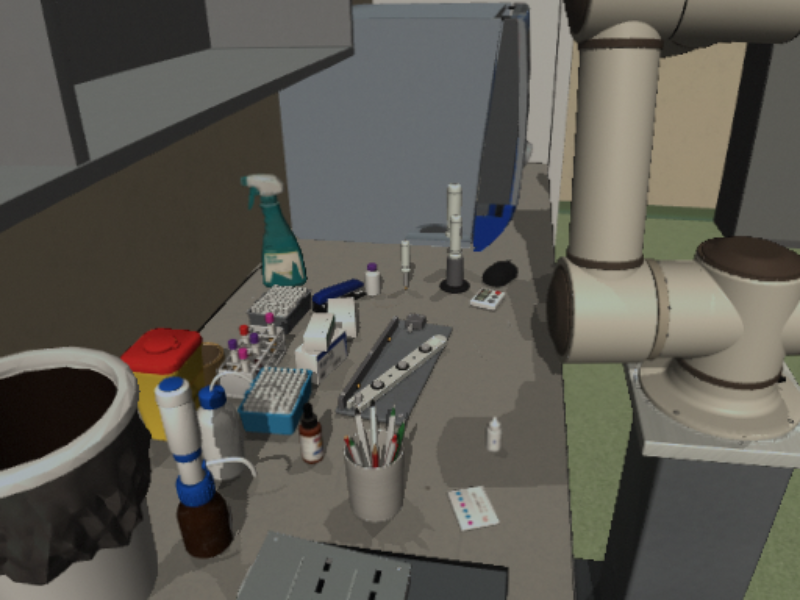

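View pics/t.png

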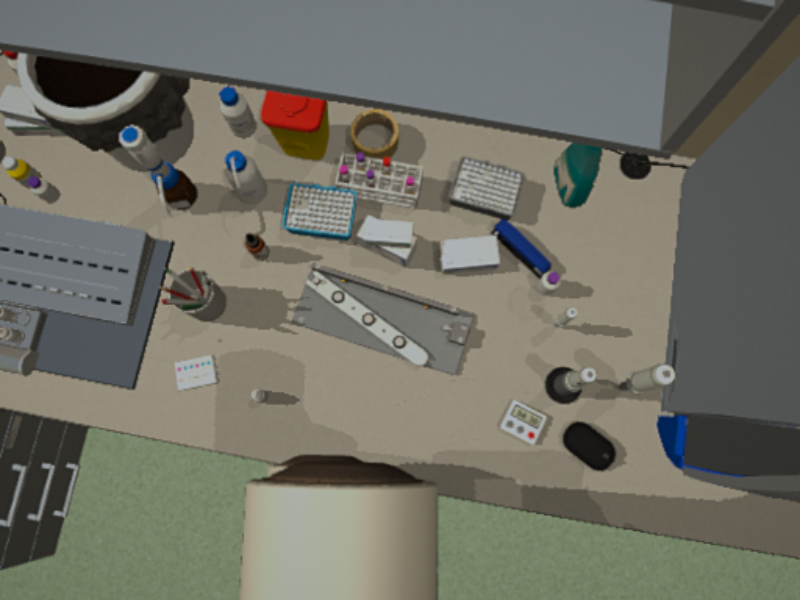

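The side picture shows the bar swung towards the robot, with its nose near (445,340), the post near (375,400), and the middle wand in the black stand at about (455,240). The top picture agrees: post at (315,277), nose at (420,355), stand at (563,385). The large wand (650,378) and the small wand (568,315) stand apart. The measured post-to-nose distance is 236 mm, close to the given 235. The cradle yaw is about −8.7°, and the swing is about 0.34 rad.

Call:
carry_out(targets="0.43 -0.41 0 0;0.43 -0.41 0 0;0.43 -0.41 0 0;0.43 -0.41 0 0;0.43 -0.41 0 0;0.43 -0.41 0 0;0.43 -0.41 0 0;0.43 -0.41 0 0;0.43 -0.41 0 0;0.43 -0.41 0 0", jaw=255, newtons=60)

```text
t: 2.55
tool_pos: [0.4603, -0.0273, 0.2316]
eef_rot: [[0.954, 0.298, 0.001], [0.298, -0.954, -0.0], [0.001, 0.0, -1.0]]
ft_force: [1.3, -1.0, 0.5]
grip_width: 0.0002
finger_force: 0.0
```

Call:
carry_out(targets="0 0 0.2 0.05;0 0 0.2 0.05;0 0 0.2 0.044;0 0 0 0")

```text
t: 3.05
tool_pos: [0.459, -0.0291, 0.1704]
eef_rot: [[0.989, -0.148, -0.002], [-0.148, -0.989, 0.001], [-0.002, -0.0, -1.0]]
ft_force: [0.3, -0.2, 0.1]
grip_width: -0.0
finger_force: 0.0
```

```bash
python3 - <<'E'
from h import *
np.set_printoptions(precision=4,suppress=True)
b=snap('wrist');cv2.imwrite('pics/w1.png',cv2.resize(b[:,:,::-1],(800,600)))
s=readout.sense();print(s['t'],s['tool_pos'],s['eef_rot'][:,0],s['ft_force'],s['grip_width'])
print(cam('wrist')[2:])
Z=dict(post=.034,rail=.016,roller_rest=.0165,bar_free_end=.016,logger_1=.022)
for k,z in Z.items():
    for r in finder.place_of(k,'wrist')[:4]: print(k,round(r['p'],2),np.array(r['pixel']),onz('wrist',r['pixel'],z))
E
```

```text
3.1 [ 0.4595 -0.0292  0.1715] [ 0.9893 -0.1459 -0.0006] [ 0.1344 -1.0717  0.711 ] -0.0002720326260393798
(array([ 0.5312, -0.0395,  0.313 ]), array([[-0.1466, -0.9491, -0.2789],
       [-0.9892,  0.1405,  0.0417],
       [-0.0004,  0.282 , -0.9594]]))
post 0.78 [54.5 23.3] [0.6046 0.1481 0.034 ]
rail 0.78 [ 30.  166.7] [0.6051 0.0253 0.016 ]
roller_rest 0.64 [274.1  60. ] [0.3907 0.1932 0.0165]
roller_rest 0.62 [ 53.4 315.4] [ 0.5668 -0.0994  0.0165]
roller_rest 0.16 [ 30.6 170.9] [0.604  0.0215 0.0165]
bar_free_end 0.92 [132.7 279.8] [ 0.503  -0.0599  0.016 ]
bar_free_end 0.68 [ 54.8 313.3] [ 0.5658 -0.0976  0.016 ]
logger_1 0.96 [70.3 84.8] [0.5842 0.1025 0.022 ]
logger_1 0.71 [ 93.1 161.3] [0.5536 0.0391 0.022 ]
logger_1 0.64 [119.2 231.5] [ 0.5217 -0.0184  0.022 ]
```

View pics/w1.png

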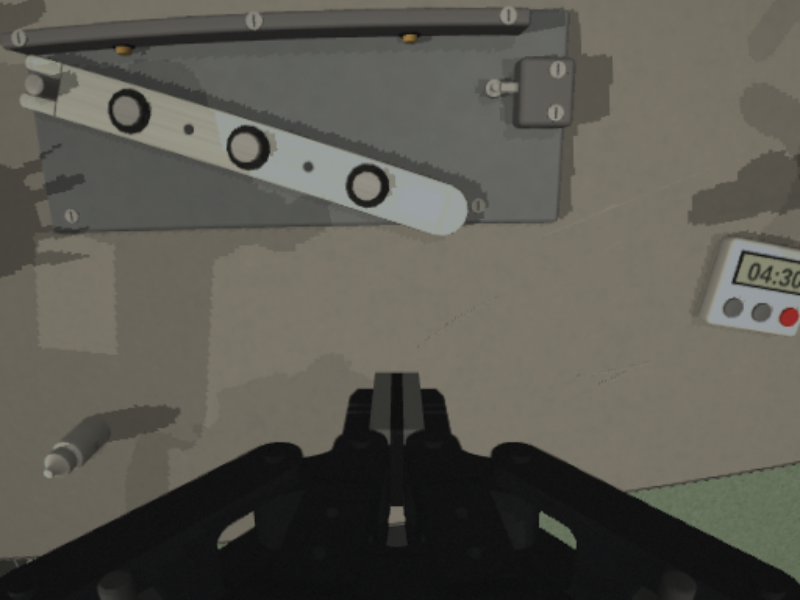

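The wrist picture confirms the poses: nose at (445,210), roller at (493,88), studs at (123,48) and (409,38). The closed fingers are clear in front of the bar. Next I lower them and push.

Call:
carry_out(targets="0 0 0.5 0;0 0 0.5 0;0 0 0.55 0;0 0 0 0;0.15 0 0 0;0.15 0 0 0;0.15 0 0 0;0.15 0 0 0;0.12 0 0 0;0 0 0 0")

```text
t: 4.6
tool_pos: [0.5317, -0.0401, 0.0163]
eef_rot: [[0.989, -0.149, 0.0], [-0.149, -0.989, 0.0], [0.0, -0.0, -1.0]]
ft_force: [-0.3, -0.4, -0.3]
grip_width: 0.0003
finger_force: 0.0
```

```bash
cat > look.py <<'E'
from h import *
import sys
np.set_printoptions(precision=4,suppress=True)
b=snap('wrist')
if len(sys.argv)>1: cv2.imwrite('pics/'+sys.argv[1],cv2.resize(b[:,:,::-1],(800,600)))
s=readout.sense();print(s['t'],s['tool_pos'],s['eef_rot'][:,0],s['ft_force'],s['grip_width'])
Z=dict(post=.034,rail=.016,roller_rest=.0165,bar_free_end=.016,logger_1=.022)
for c in ('wrist','top'):
  if c=='top': snap('top')
  for k,z in Z.items():
    for r in finder.place_of(k,c)[:3]: print(c,k,round(r['p'],2),np.array(r['pixel']),onz(c,r['pixel'],z))
E
python3 look.py
```

```text
4.65 [ 0.531  -0.0399  0.0162] [ 0.9888 -0.1489 -0.0001] [-0.916  -0.0273  0.5005] 2.2248588264945156e-05
wrist post 0.72 [161.6 112. ] [0.5894 0.0085 0.034 ]
wrist rail 0.72 [132.8  89.3] [0.6017 0.024  0.016 ]
wrist roller_rest 0.94 [178.4 371.2] [ 0.5619 -0.0987  0.0165]
wrist bar_free_end 0.97 [205.2 324.9] [ 0.5521 -0.0766  0.016 ]
wrist logger_1 0.73 [203.5 231.2] [ 0.5614 -0.0341  0.022 ]
wrist logger_1 0.59 [190.5  77.8] [0.5777 0.0336 0.022 ]
top post 0.72 [174.6 201.7] [0.615  0.1515 0.034 ]
top rail 0.2 [185.2 217.9] [0.5969 0.1022 0.016 ]
top roller_rest 0.71 [209.4 287.3] [ 0.5631 -0.1065  0.0165]
top roller_rest 0.39 [240.4 372.4] [ 0.5189 -0.3574  0.0165]
top bar_free_end 0.73 [243.7 359.7] [ 0.5034 -0.3233  0.016 ]
top logger_1 0.79 [185.5 217.1] [0.5943 0.1034 0.022 ]
```

Call:
carry_out(targets="0.05 0 0 0;0.05 0 0 0;0.04 0 0 0;0.03 0 0 0;0.02 0 0 0;0 0 0 0")

```text
t: 5.95
tool_pos: [0.5498, -0.0428, 0.0163]
eef_rot: [[0.989, -0.149, 0.0], [-0.149, -0.989, 0.0], [0.0, -0.0, -1.0]]
ft_force: [-0.8, -0.4, -0.2]
grip_width: 0.0003
finger_force: 0.0
```

```bash
python3 look.py
```

```text
6.0 [ 0.5497 -0.0428  0.0163] [ 0.9888 -0.149   0.0001] [-0.212  -0.2143  0.2062] 1.1935006855111854e-05
wrist rail 0.88 [171.4  95.1] [0.6032 0.0234 0.016 ]
wrist roller_rest 0.95 [213.6 366. ] [ 0.5642 -0.0984  0.0165]
wrist bar_free_end 0.91 [196.2 328.5] [ 0.5753 -0.0815  0.016 ]
wrist logger_1 0.79 [206.   83.7] [0.5892 0.0301 0.022 ]
wrist logger_1 0.76 [201.4 232.4] [ 0.5812 -0.0377  0.022 ]
top post 0.94 [176.6 201.6] [0.6091 0.1505 0.034 ]
top rail 0.67 [185.8 248.1] [0.611  0.0162 0.016 ]
top roller_rest 0.61 [207.  285.1] [ 0.5689 -0.0992  0.0165]
top logger_1 0.78 [185.1 219.4] [0.5966 0.0971 0.022 ]
```

Call:
carry_out(targets="0.015 0 0 0;0.015 0 0 0;0 0 0 0")

```text
t: 6.92
tool_pos: [0.5525, -0.0432, 0.0162]
eef_rot: [[0.989, -0.149, -0.0], [-0.149, -0.989, 0.0], [-0.001, -0.0, -1.0]]
ft_force: [-2.0, 0.1, 1.3]
grip_width: 0.0004
finger_force: 1.1
```

```bash
python3 look.py w2.png
```

```text
6.975 [ 0.5525 -0.0432  0.0162] [ 0.9888 -0.149  -0.0004] [-1.6841  1.2661  0.4854] -6.515836891059215e-05
wrist rail 0.7 [176.2  95.3] [0.6039 0.0234 0.016 ]
wrist bar_free_end 0.56 [204.7 330.7] [ 0.5739 -0.0826  0.016 ]
wrist logger_1 0.84 [210.   86.3] [0.5901 0.029  0.022 ]
wrist logger_1 0.81 [210.9 233.6] [ 0.5797 -0.0379  0.022 ]
top post 0.56 [176.5 200.6] [0.6089 0.1534 0.034 ]
top rail 0.92 [187.9 247. ] [0.6043 0.0181 0.016 ]
top roller_rest 0.78 [209.6 286.9] [ 0.5624 -0.1055  0.0165]
top logger_1 0.7 [185.4 218.5] [0.5953 0.0995 0.022 ]
top logger_1 0.32 [247.  356.3] [ 0.4916 -0.3137  0.022 ]
```

View pics/w2.png

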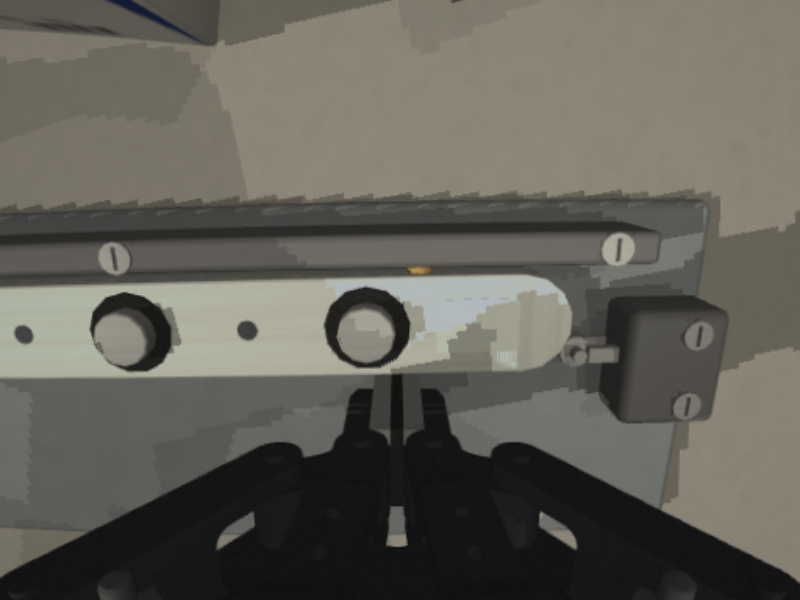

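The nose (570,320) has passed the roller (575,352), and the bar's back edge is at the stud (420,270). One short firm nudge should confirm it is seated.

Call:
carry_out(targets="0.01 0 0 0;0.01 0 0 0")

```text
t: 7.78
tool_pos: [0.5529, -0.0433, 0.016]
eef_rot: [[0.989, -0.149, -0.004], [-0.149, -0.989, 0.001], [-0.004, -0.0, -1.0]]
ft_force: [-21.5, 2.6, 12.8]
grip_width: -0.0001
finger_force: 10.7
```

Firm contact, so the bar is seated. I back off, rise and re-measure the loggers.

Call:
carry_out(targets="-0.2 0 0 0;-0.3 0 0 0;-0.2 0 -0.5 0;-0.2 0.0 -0.5 0;0 -0.2 -0.5 0;0 -0.1 0 0;0 0 0 0", jaw=110)

```text
t: 8.65
tool_pos: [0.4701, -0.0001, 0.1661]
eef_rot: [[0.989, -0.148, 0.0], [-0.148, -0.989, 0.0], [0.0, -0.0, -1.0]]
ft_force: [0.7, -0.3, 0.3]
grip_width: 0.0482
finger_force: 0.0
```

```bash
python3 look.py; python3 - <<'E'
from h import *
np.set_printoptions(precision=4,suppress=True)
snap('side');snap('top')
for k in('wand_grip','stand_mouth','wand_stand'):
    o={c:[r for r in finder.place_of(k,c)[:3]] for c in('side','top')}
    for a in o['side']:
        for b in o['top']: 
            p=tri(ray('side',a['pixel']),ray('top',b['pixel'])); 
            print(k,round(a['p'],2),round(b['p'],2),a['pixel'],b['pixel'],p, proj('top',p))
print(readout.sense()['grip_width'])
E
```

```text
8.7 [ 0.4698 -0.0004  0.1655] [ 0.9889 -0.1484 -0.0009] [ 0.0737 -0.6641  0.2204] 0.04853456393516041
wrist post 0.59 [61.8 52.5] [0.6021 0.1477 0.034 ]
wrist rail 0.69 [ 37.1 200.6] [0.6024 0.0246 0.016 ]
wrist roller_rest 0.61 [ 62.4 350.1] [ 0.5637 -0.0985  0.0165]
wrist bar_free_end 0.93 [ 52.6 330.8] [ 0.574  -0.0829  0.016 ]
wrist bar_free_end 0.31 [ 53.7 194.1] [0.5904 0.0325 0.016 ]
wrist logger_1 0.98 [ 52.9 195.3] [0.59   0.0305 0.022 ]
wrist logger_1 0.97 [ 57.8 115.2] [0.5978 0.0987 0.022 ]
wrist logger_1 0.59 [ 51.9 275.5] [ 0.5805 -0.0357  0.022 ]
top post 0.39 [184.6 345.3] [ 0.6605 -0.2567  0.034 ]
top post 0.23 [160.5 299.9] [ 0.7076 -0.1178  0.034 ]
top rail 0.23 [239.8 372.2] [ 0.5206 -0.3568  0.016 ]
top roller_rest 0.71 [208.5 288.6] [ 0.5664 -0.1097  0.0165]
top logger_1 0.49 [237.7 370.1] [ 0.5244 -0.3487  0.022 ]
wand_grip 0.54 0.86 [163.9, 259.6] [243.3, 419.1] [ 0.5898 -0.4955 -0.0101] [[225.9536 419.4097]]
wand_grip 0.54 0.68 [163.9, 259.6] [202.6, 361.9] [ 0.6044 -0.3     0.0815] [[202.858  361.8743]]
wand_grip 0.54 0.49 [163.9, 259.6] [238.7, 370.9] [ 0.5631 -0.337   0.0612] [[221.3416 371.4579]]
wand_stand 0.56 0.81 [176.9, 288.1] [242.5, 359.4] [ 0.5055 -0.3191  0.029 ] [[242.1777 359.4398]]
0.04861161762626074
```

Call:
carry_out(targets="-0.04 0.53 -0.13 0;-0.04 0.53 -0.13 0;-0.04 0.53 -0.13 0;-0.04 0.53 -0.13 0;-0.04 0.53 -0.13 0;-0.04 0.53 -0.13 0;0 0 0 0")

```text
t: 10.52
tool_pos: [0.398, -0.3144, 0.2447]
eef_rot: [[0.988, -0.153, 0.0], [-0.153, -0.988, -0.001], [0.0, 0.001, -1.0]]
ft_force: [-0.9, 0.4, -0.7]
grip_width: 0.0483
finger_force: 0.0
```

```bash
python3 - <<'E'
from h import *
np.set_printoptions(precision=4,suppress=True)
b=snap('wrist','w3raw.png');cv2.imwrite('pics/w3.png',cv2.resize(b[:,:,::-1],(800,600)))
s=readout.sense();print(s['t'],s['tool_pos'],s['eef_rot'][:,0],s['ft_force'],s['grip_width'])
for k,z in dict(wand_grip=.128,stand_mouth=.075,wand_stand=0,wand=.013).items():
    for r in finder.place_of(k,'wrist')[:3]: print(k,round(r['p'],2),np.array(r['pixel']),onz('wrist',r['pixel'],z))
for k in('wand',):
    for r in finder.outline_of(k,'wrist')[:3]:
        m=r['pixels'];ys,xs=np.where(m); print(k,round(r['p'],2),r['pixel'],ys.min(),ys.max(),xs.min(),xs.max())
E
```

```text
10.575 [ 0.3984 -0.3126  0.2442] [ 0.9884 -0.1516 -0.0002] [ 0.1459 -0.2495 -0.1544] 0.04855768334510817
wand_grip 0.85 [ 11.6 399.4] [ 0.5219 -0.4399  0.128 ]
wand_grip 0.62 [ 62.9 248.9] [ 0.5009 -0.3231  0.128 ]
stand_mouth 0.71 [ 72.7 249.4] [ 0.4988 -0.3217  0.075 ]
wand_stand 0.86 [ 75.8 251.1] [ 0.5022 -0.3227  0.    ]
wand 0.79 [ 50.3 342.1] [ 0.5137 -0.425   0.013 ]
wand 0.64 [ 75.9 253.8] [ 0.5007 -0.3255  0.013 ]
wand 0.26 [54.  43.3] [ 0.5642 -0.095   0.013 ]
wand 0.92 [25.1, 389.9] 0 56 338 465
wand 0.73 [62.2, 252.3] 36 86 232 271
wand 0.17 [79.8, 48.5] 13 126 0 91
```

View pics/w3.png

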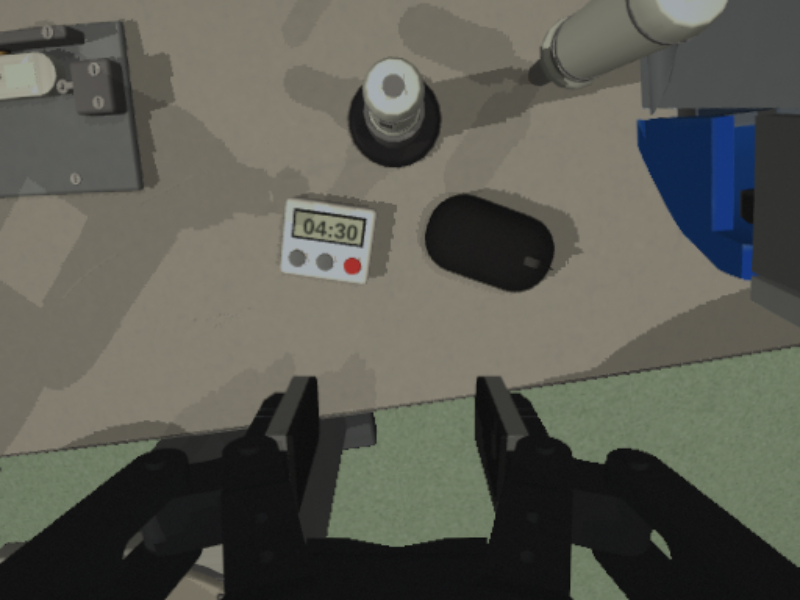

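The wand's top is at (393,88) in the stand, and the large wand is off to the right at (640,40). The nets agree on the wand axis at about (0.500, −0.3225), so I go over it and down.

Call:
carry_out(targets="0.5 -0.03 0 0;0.52 -0.03 0 0;0 0 0.1 0;0 0 0 0")

```text
t: 11.32
tool_pos: [0.5003, -0.3196, 0.2332]
eef_rot: [[0.989, -0.148, -0.002], [-0.148, -0.989, 0.001], [-0.002, -0.001, -1.0]]
ft_force: [-0.7, 0.9, -0.1]
grip_width: 0.0487
finger_force: 0.0
```

```bash
python3 - <<'E'
from h import *
np.set_printoptions(precision=4,suppress=True)
print('top centre from w3: see onz below')
b=snap('wrist');cv2.imwrite('pics/w4.png',cv2.resize(b[:,:,::-1],(800,600)))
s=readout.sense();print(s['t'],s['tool_pos'])
print(proj('wrist',[[.5,-.3225,.173],[.5,-.3225,.075]])*1.5625)
for k,z in dict(wand_grip=.128,stand_mouth=.075,wand_stand=0,wand=.013).items():
    for r in finder.place_of(k,'wrist')[:3]: print(k,round(r['p'],2),np.array(r['pixel']),onz('wrist',r['pixel'],z))
E
```

```text
top centre from w3: see onz below
11.375 [ 0.5001 -0.32    0.2341]
[[336.2188 402.8936]
 [282.9467 400.9381]]
wand_grip 0.93 [199.2 262.8] [ 0.4969 -0.327   0.128 ]
wand_grip 0.81 [164.2 407.5] [ 0.5084 -0.4458  0.128 ]
wand_grip 0.76 [ 63.5 217.3] [ 0.6042 -0.3089  0.128 ]
stand_mouth 0.83 [180.1 262. ] [ 0.5001 -0.3284  0.075 ]
wand_stand 0.73 [166.  260.1] [ 0.4999 -0.3282  0.    ]
wand 0.96 [169.4 263.5] [ 0.4979 -0.3317  0.013 ]
wand 0.64 [ 73.1 225.2] [ 0.6087 -0.306   0.013 ]
```

View pics/w4.png

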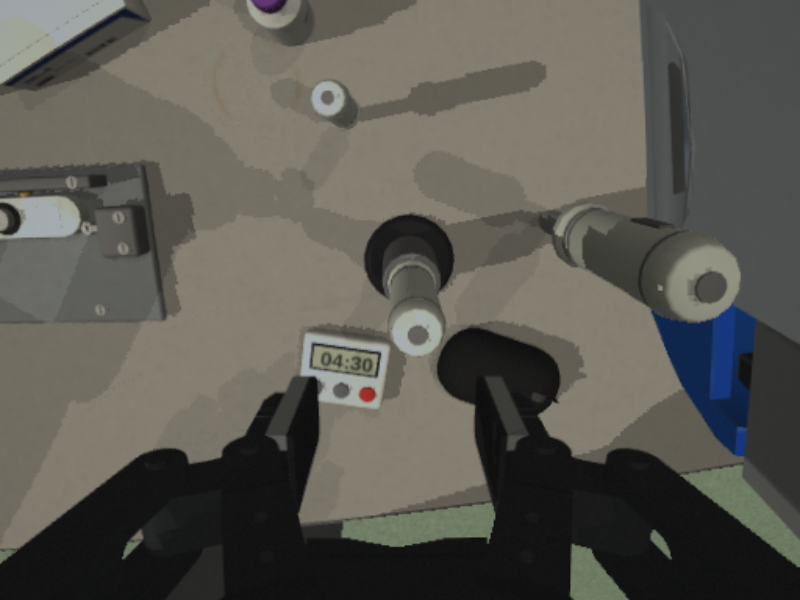

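The wand's top (418,332) sits about 8 mm to tool +y of the finger mid-line. I correct for that, descend and grip.

Call:
carry_out(targets="0 0.08 0.2 0;0 0 0.4 0;0 0 0.4 0;0 0 0.22 0;0 0 0 0")

```text
t: 12.2
tool_pos: [0.4986, -0.3282, 0.1114]
eef_rot: [[0.989, -0.149, -0.002], [-0.149, -0.989, 0.002], [-0.002, -0.001, -1.0]]
ft_force: [0.3, 0.4, 0.2]
grip_width: 0.0485
finger_force: 0.0
```

Call:
carry_out(targets="0 0 0 0;0 0 0 0;0 0 0 0;0 0 0 0", jaw=255, newtons=50)

```text
t: 12.7
tool_pos: [0.4999, -0.3288, 0.1141]
eef_rot: [[0.989, -0.149, 0.002], [-0.149, -0.989, -0.001], [0.002, 0.001, -1.0]]
ft_force: [-1.7, 1.5, 8.0]
grip_width: 0.0249
finger_force: 49.2
```

Call:
carry_out(targets="0 0 -0.2 0;0 0 -0.4 0;0 0 -0.4 0;0 0 0 0")

```text
t: 13.2
tool_pos: [0.5004, -0.3293, 0.2164]
eef_rot: [[0.989, -0.149, 0.005], [-0.149, -0.989, -0.004], [0.005, 0.003, -1.0]]
ft_force: [-0.3, -0.3, -2.1]
grip_width: 0.0248
finger_force: 49.2
```

```bash
cat > w.py <<'E'
from h import *
import sys
np.set_printoptions(precision=4,suppress=True)
b=snap('wrist')
if len(sys.argv)>1: cv2.imwrite('pics/'+sys.argv[1],cv2.resize(b[:,:,::-1],(800,600)))
s=readout.sense();p=s['tool_pos'];R=s['eef_rot'];print(s['t'],p,R[:,0],s['ft_force'],s['grip_width'])
print('nominal tip px',proj('wrist',p+R@[0,0,.101]))
for k in ('wand_tip','wand_grip'):
  for r in finder.place_of(k,'wrist')[:3]:
    z=p[2]-.101 if k=='wand_tip' else p[2]+.014
    q=onz('wrist',r['pixel'],z); print(k,round(r['p'],2),np.array(r['pixel']),q,'tool frame',(R.T@(q-p)))
for r in finder.place_of('logger_1','wrist')[:4]: print('logger',round(r['p'],2),np.array(r['pixel']),onz('wrist',r['pixel'],.022))
E
python3 w.py w5.png
```

```text
13.25 [ 0.4998 -0.3289  0.2141] [ 0.9888 -0.149   0.0027] [ 0.3066 -0.47   -2.2937] 0.02536477482607512
nominal tip px [[198.7095 254.0206]]
wand_grip 0.77 [166.6 400.4] [ 0.5384 -0.3939  0.2281] tool frame [ 0.0479  0.0586 -0.0138]
wand_grip 0.62 [ 67.4 201.1] [ 0.5869 -0.3217  0.2281] tool frame [ 0.0851 -0.0201 -0.0138]
wand_grip 0.55 [268.8 251.5] [ 0.5023 -0.3276  0.2281] tool frame [ 0.0023 -0.0016 -0.014 ]
```

View pics/w5.png

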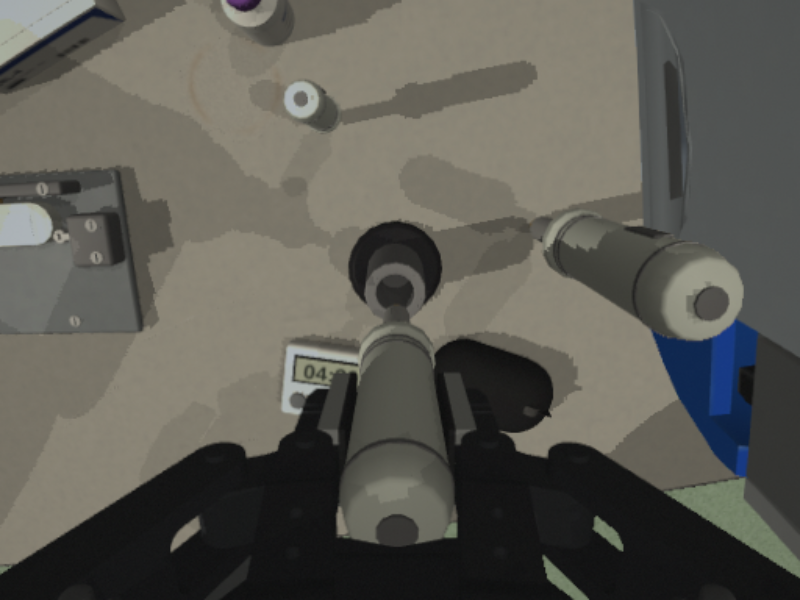

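The wand is held upright, with the tip near (397,305) where its nominal position projects. Now to logger 1.

Call:
carry_out(targets="0.041 -0.549 0 0;0.041 -0.549 0 0;0.041 -0.549 0 0;0.041 -0.549 0 0;0.041 -0.549 0 0;0.041 -0.549 0 0;0.041 -0.549 0 0;0.041 -0.549 0 0;0 0 0.4 0;0 0 0 0")

```text
t: 14.65
tool_pos: [0.5957, 0.1013, 0.1689]
eef_rot: [[0.989, -0.148, -0.006], [-0.148, -0.989, -0.0], [-0.006, 0.001, -1.0]]
ft_force: [-0.7, 0.3, -0.7]
grip_width: 0.025
finger_force: 49.5
```

```bash
python3 w.py w6.png
```

```text
14.7 [0.5966 0.1008 0.1712] [ 0.9888 -0.1489 -0.0033] [ 0.1815 -0.4352  0.4852] 0.024838997352682437
nominal tip px [[198.7315 253.9716]]
wand_grip 0.86 [269.5 250.1] [0.5979 0.1022 0.1852] tool frame [ 0.0011 -0.0016 -0.014 ]
logger 0.85 [183.  253.4] [0.5985 0.1007 0.022 ]
logger 0.81 [178.9 329.9] [0.5916 0.0286 0.022 ]
```

View pics/w6.png

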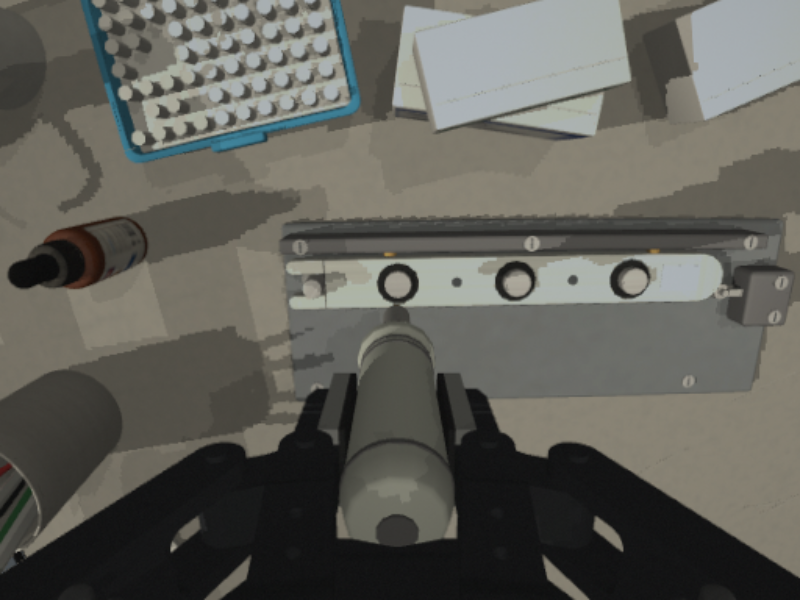

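Call:
carry_out(targets="0.02 0 0.15 0;0 0 0.15 0;0 0 0.04 0;0 0 0 0;0 0 0 0")

```text
t: 15.48
tool_pos: [0.5995, 0.1006, 0.1388]
eef_rot: [[0.989, -0.149, 0.001], [-0.149, -0.989, 0.0], [0.001, -0.0, -1.0]]
ft_force: [0.4, -1.0, -0.9]
grip_width: 0.0255
finger_force: 49.5
```

```bash
python3 w.py; python3 - <<'E'
from h import *
im=snap('wrist'); cv2.imwrite('pics/c1.png',cv2.resize(im[110:270,170:340,::-1],(680,600),interpolation=cv2.INTER_CUBIC))
E
```

```text
15.525 [0.5995 0.1006 0.1388] [ 0.9888 -0.149   0.0006] [-0.0519 -0.6264 -0.9376] 0.024789167157233956
nominal tip px [[198.7135 254.0176]]
wand_grip 0.79 [270.4 250.3] [0.6006 0.1023 0.1528] tool frame [ 0.0008 -0.0018 -0.014 ]
logger 0.77 [192.4 337.1] [0.5899 0.0313 0.022 ]
logger 0.77 [191.6 414.4] [ 0.5806 -0.0351  0.022 ]
logger 0.76 [191.5 255.8] [0.6009 0.0989 0.022 ]
```

View pics/c1.png

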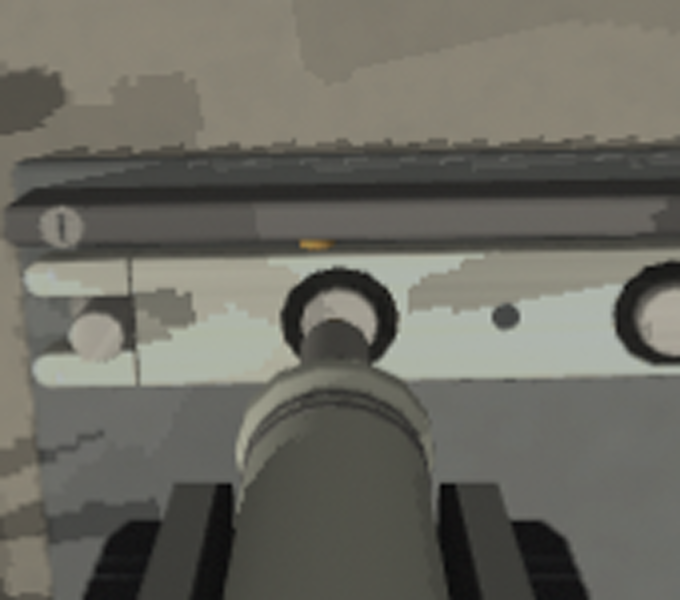

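Stem and tip (337,325) are over logger 1 (340,318), with about 0.5 mm lateral error. Now down in small steps.

Call:
carry_out(targets="0 0.005 0.03 0;0 0 0.02 0;0 0 0 0;0 0 0 0")

```text
t: 16.23
tool_pos: [0.5992, 0.1001, 0.1333]
eef_rot: [[0.989, -0.149, -0.0], [-0.149, -0.989, 0.0], [-0.0, -0.0, -1.0]]
ft_force: [0.4, 0.5, -0.9]
grip_width: 0.0251
finger_force: 49.5
```

Call:
carry_out(targets="0 0 0.015 0;0 0 0 0;0 0 0 0")

```text
t: 16.6
tool_pos: [0.5992, 0.1001, 0.1318]
eef_rot: [[0.989, -0.149, -0.0], [-0.149, -0.989, 0.0], [-0.0, -0.0, -1.0]]
ft_force: [-0.9, 0.3, -1.3]
grip_width: 0.0249
finger_force: 49.5
```

Call:
carry_out(targets="0 0 0.015 0;0 0 0 0;0 0 0 0")

```text
t: 16.98
tool_pos: [0.5993, 0.1001, 0.1303]
eef_rot: [[0.989, -0.149, -0.0], [-0.149, -0.989, 0.0], [-0.0, -0.0, -1.0]]
ft_force: [0.2, 0.4, -0.2]
grip_width: 0.0251
finger_force: 49.5
```

Call:
carry_out(targets="0 0 0.005 0;0 0 0 0;0 0 0 0")

```text
t: 17.35
tool_pos: [0.5992, 0.1001, 0.1298]
eef_rot: [[0.989, -0.149, -0.0], [-0.149, -0.989, 0.0], [-0.0, -0.0, -1.0]]
ft_force: [-0.1, 0.7, -1.5]
grip_width: 0.0251
finger_force: 49.5
```

Noise is about ±0.7 N, so 1.5 mm steps are safe: the spring gives about 3.5 N/mm.

Call:
carry_out(targets="0 0 0.015 0;0 0 0 0;0 0 0 0")

```text
t: 17.73
tool_pos: [0.5993, 0.1001, 0.1283]
eef_rot: [[0.989, -0.149, -0.0], [-0.149, -0.989, 0.0], [-0.0, -0.0, -1.0]]
ft_force: [-0.4, -1.5, -0.9]
grip_width: 0.0247
finger_force: 49.5
```

Call:
carry_out(targets="0 0 0.015 0;0 0 0 0;0 0 0 0")

```text
t: 18.1
tool_pos: [0.5993, 0.1001, 0.127]
eef_rot: [[0.989, -0.149, 0.0], [-0.149, -0.989, 0.0], [0.0, -0.0, -1.0]]
ft_force: [-0.1, -0.3, 1.6]
grip_width: 0.0248
finger_force: 49.6
```

Call:
carry_out(targets="0 0 0.01 0;0 0 0 0;0 0 0 0")

```text
t: 18.48
tool_pos: [0.5993, 0.1001, 0.126]
eef_rot: [[0.989, -0.149, 0.0], [-0.149, -0.989, 0.0], [0.0, -0.0, -1.0]]
ft_force: [-0.1, 0.9, 5.2]
grip_width: 0.0247
finger_force: 49.8
```

```bash
cat > f.py <<'E'
from h import *
snap('wrist')
a=[]
for i in range(4):
    snap('wrist'); a.append(readout.sense()['ft_force'][2])
s=readout.sense(); print(s['t'],s['tool_pos'],'fz mean',np.mean(a),a)
E
python3 f.py
```

```text
18.725 [0.59929581 0.10008599 0.12588627] fz mean 4.724949499445689 [np.float64(5.246622025839965), np.float64(5.904623396005759), np.float64(4.56586479863765), np.float64(3.182687777299381)]
```

About 5.7 N net, close to half-way in. I hold it for over a second and then lift.

Call:
carry_out(targets="0 0 0.001 0;0 0 0 0;0 0 0 0;0 0 0 0;0 0 0 0;0 0 0 0;0 0 0 0;0 0 0 0;0 0 0 0;0 0 0 0")

```text
t: 19.98
tool_pos: [0.5993, 0.1001, 0.1257]
eef_rot: [[0.989, -0.149, 0.0], [-0.149, -0.989, 0.0], [0.0, -0.0, -1.0]]
ft_force: [0.4, 0.6, 5.0]
grip_width: 0.025
finger_force: 50.0
```

Call:
carry_out(targets="0 0 -0.1 0;0 0 -0.1 0;-0.02 0.35 0 0;-0.02 0.35 0 0;0 0 0.07 0;0 0 0 0;0 0 0 0")

```text
t: 20.85
tool_pos: [0.585, 0.0322, 0.1389]
eef_rot: [[0.989, -0.148, -0.0], [-0.148, -0.989, 0.0], [-0.0, -0.0, -1.0]]
ft_force: [-0.8, -0.3, -1.3]
grip_width: 0.0244
finger_force: 49.6
```

```bash
python3 w.py; python3 f.py;python3 - <<'E'
from h import *
im=snap('wrist'); cv2.imwrite('pics/c2.png',cv2.resize(im[110:270,170:340,::-1],(680,600),interpolation=cv2.INTER_CUBIC))
E
```

```text
20.9 [0.585  0.0322 0.1389] [ 0.989  -0.1482  0.    ] [ 0.1326 -0.4154 -0.4477] 0.0251934021634949
nominal tip px [[198.7104 254.0197]]
wand_grip 0.67 [271.1 251.7] [0.5856 0.0331 0.1529] tool frame [ 0.0005 -0.001  -0.014 ]
wand_grip 0.58 [198.  251.1] [0.6194 0.0282 0.1529] tool frame [ 0.0346 -0.0012 -0.014 ]
logger 0.93 [186.4 172.3] [0.6011 0.0988 0.022 ]
logger 0.84 [186.6 253.9] [0.5907 0.0312 0.022 ]
21.3 [0.58488284 0.03154736 0.13876085] fz mean -0.8484239247118653 [np.float64(-0.644705694045629), np.float64(-0.7627301216448882), np.float64(-0.801453303002453), np.float64(-1.1848065801544911)]
```

View pics/c2.png

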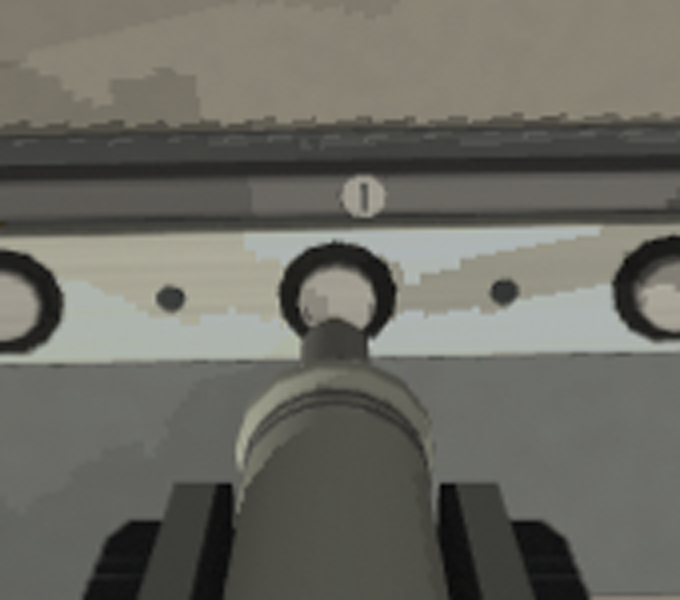

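Logger 2's grommet centre is at (338,296) and the tip is 5 mm short in x. I correct that and descend.

Call:
carry_out(targets="0.056 0 0 0;0 0 0.03 0;0 0 0.02 0;0 0 0 0;0 0 0 0")

```text
t: 21.98
tool_pos: [0.5904, 0.0306, 0.1338]
eef_rot: [[0.989, -0.149, -0.0], [-0.149, -0.989, 0.0], [-0.0, -0.0, -1.0]]
ft_force: [-0.5, -0.5, -1.2]
grip_width: 0.025
finger_force: 49.6
```

Call:
carry_out(targets="0 0 0.015 0;0 0 0 0;0 0 0 0")

```text
t: 22.35
tool_pos: [0.5904, 0.0307, 0.1323]
eef_rot: [[0.989, -0.149, 0.0], [-0.149, -0.989, 0.0], [0.0, -0.0, -1.0]]
ft_force: [0.0, -0.4, -0.8]
grip_width: 0.0249
finger_force: 49.6
```

Call:
carry_out(targets="0 0 0.015 0;0 0 0 0;0 0 0 0")

```text
t: 22.72
tool_pos: [0.5904, 0.0306, 0.1307]
eef_rot: [[0.989, -0.149, -0.0], [-0.149, -0.989, 0.0], [-0.0, -0.0, -1.0]]
ft_force: [-0.8, -0.1, -0.6]
grip_width: 0.0249
finger_force: 49.6
```

Call:
carry_out(targets="0 0 0.015 0;0 0 0 0;0 0 0 0")

```text
t: 23.1
tool_pos: [0.5905, 0.0307, 0.1294]
eef_rot: [[0.989, -0.149, 0.0], [-0.149, -0.989, 0.0], [0.0, -0.0, -1.0]]
ft_force: [-0.8, -0.1, 3.0]
grip_width: 0.0247
finger_force: 49.8
```

Contact at about 3.9 N net, so 0.6 mm more.

Call:
carry_out(targets="0 0 0.006 0;0 0 0 0;0 0 0 0")

```text
t: 23.48
tool_pos: [0.5905, 0.0306, 0.1288]
eef_rot: [[0.989, -0.149, 0.0], [-0.149, -0.989, 0.0], [0.0, -0.0, -1.0]]
ft_force: [0.2, 0.4, 5.0]
grip_width: 0.025
finger_force: 50.0
```

```bash
python3 f.py
```

```text
23.725 [0.59045376 0.03064113 0.12867126] fz mean 4.785288851943275 [np.float64(4.439280210222885), np.float64(5.528390859814657), np.float64(4.9332079364866255), np.float64(4.240276401248931)]
```

Call:
carry_out(targets="0 0 0.001 0;0 0 0 0;0 0 0 0;0 0 0 0;0 0 0 0;0 0 0 0;0 0 0 0;0 0 0 0;0 0 0 0;0 0 0 0")

```text
t: 24.98
tool_pos: [0.5904, 0.0306, 0.1286]
eef_rot: [[0.989, -0.149, 0.0], [-0.149, -0.989, 0.0], [0.0, -0.0, -1.0]]
ft_force: [0.6, 1.1, 5.5]
grip_width: 0.0248
finger_force: 50.0
```

Call:
carry_out(targets="0 0 -0.08 0;0 0 -0.08 0;0.01 0.35 0 0;0.01 0.35 0 0;0 0 0.06 0;0 0 0 0;0 0 0 0")

```text
t: 25.85
tool_pos: [0.582, -0.0381, 0.1386]
eef_rot: [[0.989, -0.148, -0.0], [-0.148, -0.989, 0.0], [-0.0, -0.0, -1.0]]
ft_force: [-0.3, 0.5, -0.6]
grip_width: 0.0249
finger_force: 49.6
```

```bash
python3 w.py; python3 - <<'E'
from h import *
im=snap('wrist'); cv2.imwrite('pics/c3.png',cv2.resize(im[110:270,170:340,::-1],(680,600),interpolation=cv2.INTER_CUBIC))
E
```

```text
25.9 [ 0.582  -0.0381  0.1387] [ 0.989  -0.1482  0.    ] [ 0.5637 -0.1227 -0.7005] 0.025009948328964273
nominal tip px [[198.7281 253.9927]]
wand_grip 0.58 [270.9 251. ] [ 0.5828 -0.0369  0.1527] tool frame [ 0.0006 -0.0013 -0.014 ]
wand_grip 0.18 [ 42.1 501.7] [ 0.6645 -0.148   0.1527] tool frame [ 0.0978  0.0965 -0.014 ]
logger 0.87 [196.8  93.9] [0.5996 0.098  0.022 ]
logger 0.8 [194.  252.5] [ 0.5817 -0.0371  0.022 ]
logger 0.79 [196.3 171.4] [0.5899 0.031  0.022 ]
logger 0.7 [201.9 327.6] [ 0.5653 -0.0991  0.022 ]
```

View pics/c3.png

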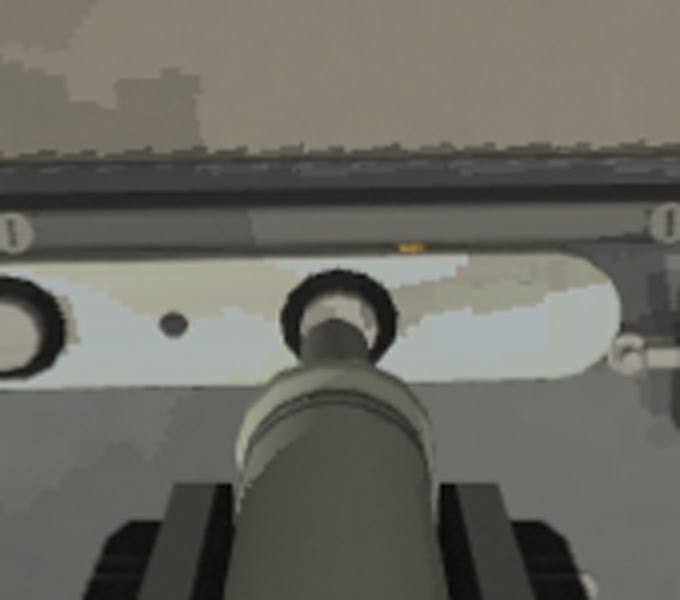

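Logger 3's grommet is at (339,320), lined up with the tip as logger 1 was. The bar still lies on the studs with the roller at its nose. Descending.

Call:
carry_out(targets="0 0 0.03 0;0 0 0.02 0;0 0 0 0;0 0 0 0")

```text
t: 26.6
tool_pos: [0.5819, -0.0389, 0.1335]
eef_rot: [[0.989, -0.149, -0.0], [-0.149, -0.989, 0.0], [-0.0, -0.0, -1.0]]
ft_force: [0.3, 0.2, -0.6]
grip_width: 0.0249
finger_force: 49.6
```

Call:
carry_out(targets="0 0 0.015 0;0 0 0 0;0 0 0 0")

```text
t: 26.98
tool_pos: [0.5819, -0.0389, 0.132]
eef_rot: [[0.989, -0.149, -0.0], [-0.149, -0.989, 0.0], [-0.0, -0.0, -1.0]]
ft_force: [0.8, -0.0, -0.3]
grip_width: 0.0246
finger_force: 49.6
```

Call:
carry_out(targets="0 0 0.015 0;0 0 0 0;0 0 0 0")

```text
t: 27.35
tool_pos: [0.582, -0.0388, 0.1306]
eef_rot: [[0.989, -0.149, 0.0], [-0.149, -0.989, 0.0], [0.0, -0.0, -1.0]]
ft_force: [0.4, -0.3, -0.0]
grip_width: 0.0251
finger_force: 49.7
```

Call:
carry_out(targets="0 0 0.012 0;0 0 0 0;0 0 0 0")

```text
t: 27.72
tool_pos: [0.582, -0.0389, 0.1295]
eef_rot: [[0.989, -0.149, 0.0], [-0.149, -0.989, 0.0], [0.0, -0.0, -1.0]]
ft_force: [-0.6, 0.0, 3.9]
grip_width: 0.0244
finger_force: 49.9
```

```bash
python3 f.py
```

```text
27.975 [ 0.58199364 -0.03888898  0.12940314] fz mean 3.4276516378993045 [np.float64(3.485913484190131), np.float64(3.255831298430185), np.float64(4.238175692514544), np.float64(2.730686076462357)]
```

About 4.3 N net, so 0.5 mm more, then the hold.

Call:
carry_out(targets="0 0 0.005 0;0 0 0 0;0 0 0 0;0 0 0 0;0 0 0 0;0 0 0 0;0 0 0 0;0 0 0 0;0 0 0 0;0 0 0 0")

```text
t: 29.22
tool_pos: [0.582, -0.0389, 0.129]
eef_rot: [[0.989, -0.149, 0.0], [-0.149, -0.989, 0.0], [0.0, -0.0, -1.0]]
ft_force: [-0.9, -0.2, 5.5]
grip_width: 0.0247
finger_force: 50.0
```

```bash
python3 f.py
```

```text
29.475 [ 0.58205325 -0.03890957  0.12897653] fz mean 5.593404568065374 [np.float64(5.205233934849945), np.float64(6.106677511354345), np.float64(5.744702531302072), np.float64(5.317004294755132)]
```

All three are read. I lift and go back over the stand.

Call:
carry_out(targets="0 0 -0.1 0;0 0 -0.4 0;0 0 -0.4 0;-0.063 0.498 0 0;-0.063 0.498 0 0;-0.063 0.498 0 0;-0.063 0.498 0 0;-0.063 0.498 0 0;-0.063 0.498 0 0;0 0 0 0")

```text
t: 30.72
tool_pos: [0.4987, -0.3315, 0.2186]
eef_rot: [[0.988, -0.153, -0.001], [-0.153, -0.988, 0.0], [-0.001, -0.0, -1.0]]
ft_force: [0.3, 1.3, -1.4]
grip_width: 0.025
finger_force: 49.7
```

Call:
carry_out(targets="0 0 0 0;0 0 0 0")

```text
t: 30.98
tool_pos: [0.5004, -0.3278, 0.219]
eef_rot: [[0.989, -0.148, 0.0], [-0.148, -0.989, 0.0], [0.0, -0.0, -1.0]]
ft_force: [0.7, -0.4, -1.4]
grip_width: 0.0246
finger_force: 49.7
```

```bash
python3 - <<'E'
from h import *
snap('wrist');s=readout.sense();print(s['t'],s['tool_pos'],s['eef_rot'])
for r in finder.place_of('stand_mouth','wrist')[:2]: print(r['p'],r['pixel'],onz('wrist',r['pixel'],.075))
E
```

```text
31.025 [ 0.50040073 -0.32778647  0.21900519] [[ 9.89019095e-01 -1.47787743e-01  1.12790572e-04]
 [-1.47787753e-01 -9.89019096e-01  8.67777188e-05]
 [ 9.87273468e-05 -1.02493886e-04 -9.99999990e-01]]
0.86 [185.5, 253.0] [ 0.50043264 -0.3269538   0.075     ]
```

Aligned to within about 1 mm, so I insert.

Call:
carry_out(targets="0 0 0.2 0;0 0 0.2 0;0 0 0.2 0;0 0 0.2 0;0 0 0.18 0;0 0 0 0;0 0 0 0")

```text
t: 31.95
tool_pos: [0.5003, -0.3288, 0.1216]
eef_rot: [[0.989, -0.149, 0.001], [-0.149, -0.989, -0.0], [0.001, 0.0, -1.0]]
ft_force: [-0.1, 1.2, -0.6]
grip_width: 0.0252
finger_force: 49.7
```

Call:
carry_out(targets="0 0 0.03 0;0 0 0.015 0;0 0 0 0;0 0 0 0")

```text
t: 32.45
tool_pos: [0.5, -0.3287, 0.1164]
eef_rot: [[0.989, -0.149, 0.0], [-0.149, -0.989, 0.0], [0.0, -0.0, -1.0]]
ft_force: [0.7, 0.1, -0.8]
grip_width: 0.0247
finger_force: 49.7
```

Call:
carry_out(targets="0 0 0.01 0;0 0 0 0;0 0 0 0")

```text
t: 32.83
tool_pos: [0.5, -0.3287, 0.1153]
eef_rot: [[0.989, -0.149, -0.0], [-0.149, -0.989, 0.0], [-0.0, -0.0, -1.0]]
ft_force: [0.2, -0.8, -1.7]
grip_width: 0.0251
finger_force: 49.7
```

Call:
carry_out(targets="0 0 0.007 0;0 0 0 0;0 0 0 0")

```text
t: 33.2
tool_pos: [0.5, -0.3287, 0.1146]
eef_rot: [[0.989, -0.149, -0.0], [-0.149, -0.989, 0.0], [-0.0, -0.0, -1.0]]
ft_force: [-1.0, 0.1, -1.3]
grip_width: 0.0247
finger_force: 49.7
```

Call:
carry_out(targets="0 0 0.01 0;0 0 0 0;0 0 0 0")

```text
t: 33.58
tool_pos: [0.5001, -0.3288, 0.1141]
eef_rot: [[0.989, -0.149, 0.0], [-0.149, -0.989, -0.0], [0.0, 0.0, -1.0]]
ft_force: [-1.1, 1.9, 5.9]
grip_width: 0.0247
finger_force: 50.3
```

The flange is seated on the stand. I open partly, then retreat straight up.

Call:
carry_out(targets="0 0 -0.003 0;0 0 0 0;0 0 0 0;0 0 0 0", jaw=110)

```text
t: 34.08
tool_pos: [0.5, -0.3287, 0.1138]
eef_rot: [[0.989, -0.149, -0.0], [-0.149, -0.989, 0.0], [-0.0, -0.0, -1.0]]
ft_force: [-0.5, 0.0, 0.2]
grip_width: 0.0487
finger_force: 0.0
```

Call:
carry_out(targets="0 0 -0.1 0;0 0 -0.3 0;0 0 -0.4 0;0 0 -0.4 0;-0.4 0 0 0;-0.5 0 0 0;0 0 0 0;0 0 0 0")

```text
t: 35.08
tool_pos: [0.4114, -0.3155, 0.2347]
eef_rot: [[0.989, -0.149, 0.001], [-0.149, -0.989, -0.001], [0.001, 0.001, -1.0]]
ft_force: [1.0, 1.4, 0.0]
grip_width: 0.0486
finger_force: 0.0
```

```bash
python3 - <<'E'
from h import *
np.set_printoptions(precision=4,suppress=True)
a=snap('side');b=snap('wrist');c=snap('top')
o=np.vstack([np.hstack([cv2.resize(a,(400,300)),cv2.resize(b,(400,300))]),np.hstack([cv2.resize(c[130:280,150:350],(400,300)),cv2.resize(a[120:270,190:390],(400,300))])])
cv2.imwrite('pics/end.png',o[:,:,::-1])
s=readout.sense();print(s['t'],s['tool_pos'],s['ft_force'])
for cn,k,z in(('wrist','wand_grip',.128),('wrist','stand_mouth',.075),('side','bar_free_end',.016),('side','logger_1',.022)):
    for r in finder.place_of(k,cn)[:3]: print(cn,k,round(r['p'],2),onz(cn,r['pixel'],z))
E
```

```text
35.225 [ 0.4117 -0.3154  0.2339] [ 0.191  -0.2983  0.7208]
wrist wand_grip 0.85 [ 0.5187 -0.4446  0.128 ]
wrist wand_grip 0.69 [ 0.5009 -0.3277  0.128 ]
wrist stand_mouth 0.75 [ 0.4984 -0.3244  0.075 ]
side bar_free_end 0.67 [ 0.5728 -0.0858  0.016 ]
side logger_1 0.89 [0.6035 0.0819 0.022 ]
side logger_1 0.88 [0.5871 0.021  0.022 ]
side logger_1 0.66 [ 0.5773 -0.0422  0.022 ]
```

View pics/end.png

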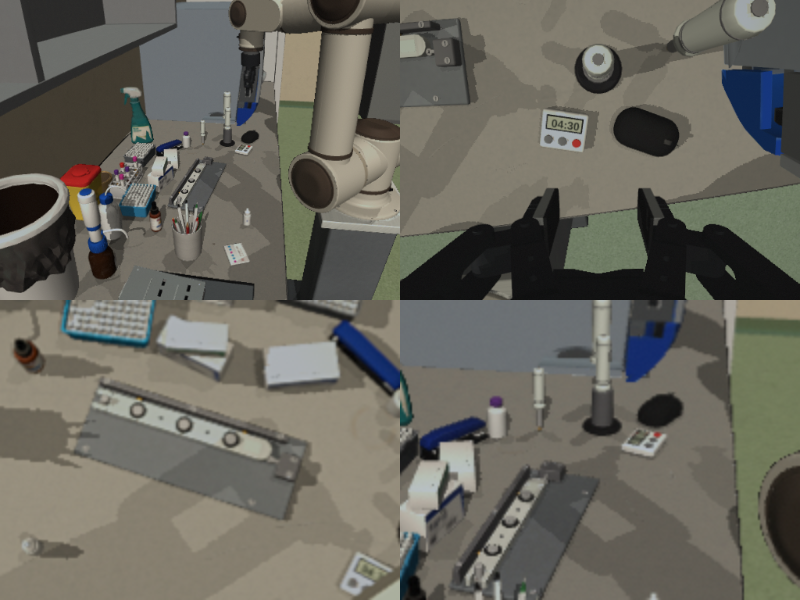

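The wand stands upright in its stand (wrist panel, 598,60). The bar lies along the rail (top panel, 105–270), and the bottle, carton and vial are where they were. I'm handing in.

```bash
python3 -c "
from h import *
print(workorder.finish_job())"
```

```text
the job is handed in; nothing more can be done
None
```

The job is handed in at about 35 s (no verdict was returned): the bar is snapped in along both studs, loggers 1 to 3 were each pressed in order at about 6 N for over a second, the wand is back in its stand, and the bottle, carton and vial look undisturbed in the final pictures.

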